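# Set the tuner's click dial and switch it to operate

### The job

Set the antenna tuner's band dial to position 6, counting the clicks clockwise: it turns only when pressed half-way down, so feel for its bottom stop with less than 20 N, ease back a little over 2 mm, turn it there without ever forcing it while it is locked, and let it pop up again, locked on its click. Only then throw the lever beside it fully over to the back of the case. Leave everything else on the desk and on the tuner where it is.

Things in the scene. Friction and masses are not known exactly. Their poses are not given: they have to be found in the camera images.
- station: Antenna tuner: flat grey case 240 (x) x 300 (y) x 75 mm high, fixed; origin at the centre of its underside, x from its front to its back. On top: the dial's upright axis at (-30, +70) mm, the lever's base (70 x 50 x 25 mm) at (-30, -85) mm. Black ticks 20 degrees apart mark positions 0 to 10, clockwise from above; 0, 5 and 10 are long; 5 lies towards +x, so 6 is the first short tick clockwise of it.
- dial_grip (a point): On the dial's axis at mid-height of its grip bar, 109 mm above the desk when up; x axis along the bar to the pointer end, z up. Black dial: skirt of 68 mm diameter, 5 mm thick, 17 mm above the case, with an upright bar 52 mm long, 12 mm wide, 24 mm high on it (from 12 mm below to 12 mm above this point). Take the bar from above between the fingers.
- dial_pointer (a point): Pointer end of the dial: a small nose on the skirt, 31 mm from the axis, level with the skirt's upper face; a white line on top of the bar runs to this end.
- dial (a joint): Dial angle, rad: 0 at position 0, growing clockwise seen from above, 0.349 (20 degrees) a click, so position 6 is 2.094; range 0 to 3.49. Starts at position 2, 3 or 4. A spring pawl pulls it into the nearest click with up to about 0.13 N m: each click is felt as a torque that rises, then drops. Let go within a third of a click of a position, it settles there.
- plunge (a joint): How far the dial is pressed down, m: 0 up. Spring: 5 N up at first, 0.3 N more per mm. It turns only half-way down: up it is locked (3 degrees of play either way); 2 to 11 mm down, new each time and marked nowhere, it comes free; 2 mm lower it locks again, and 3.2 mm below the release is a hard stop (force jumps). Best 2.2 mm above the stop. Forced over 1 N m, the lock breaks.
- lever_tip (a point): Centre of the black ball (26 mm diameter) at the tip of the switch lever, a steel rod 70 mm long and 10 mm thick, pivoted 97 mm above the desk on an axis along the case's y.
- lever (a joint): Angle of the lever in rad: 0 leaning to the case's front (standby), 1.0 leaning to the case's back (operate); it swings along the case's +x, needs about 1 N at the tip and stays where it is left.
- meter_mid (a point): Middle of a loose grey panel meter, 70 x 100 x 61 mm, standing on the tuner's case; leave it.
- adapter_mid (a point): Middle of a small loose steel plug adapter, 20 mm diameter, 30 mm high, standing on the tuner's case; leave it.
- mug_mid (a point): Middle of a white mug, 80 mm diameter, 92 mm high, on the desk; leave it.
- paddle_mid (a point): Middle of a morse key with two paddles, base 90 x 80 mm, 36 mm high, on the desk; leave it.
- spool_mid (a point): Middle of a solder spool, 60 mm diameter, 45 mm high, standing on the desk; leave it.
- driver_grip (a point): Handle of a screwdriver lying on the desk; leave it.
- mic_mid (a point): A desk microphone, 90 mm base diameter, 146 mm high, point 60 mm up its stem; leave it.

How it is judged:
By the outcome, as a careful person would: the job done as asked, in the order asked, and still so for the second after the job is handed in, with the robot touching nothing.
It also fails if it takes over 72 s, if anything falls off the work surface, if the arm or the gripper's body presses on something with over 40 N, if the wrist force passes 120 N, or if a joint passes its speed limit or range.

### The arm

A 6-joint arm with a two-finger parallel gripper is mounted at the origin on the work surface. World frame = base frame: x ahead of the robot, y to its left, z up, the work surface at z = 0. Lengths are in mm, angles in rad, forces in N, time in s.
With the tool pointing down it reaches from about 325 to 900 mm from the base axis. Payload 6.1 kg.
Tool frame: the origin (TCP) lies between the finger pads; the fingertips stand 14 mm ahead of it and the grasp point (between the pads) lies 5 mm behind it; z points along the fingers, y is the direction in which the jaws open and shut (so a half turn about z gives the same grasp; the last joint's range is limited). The gripper opens to 85 mm and grips with 20 to 120 N. Pads are 22 mm wide; open, the fingers measure 114 mm over their backs; the gripper's body (76 mm by 85 mm) begins 54 mm behind the grasp point. The pads swing forward as they close: fully open they stand 13 mm farther back than shut.
Start: joints at [1.041, 0.22, 1.526, -0, 1.395, -0.126], TCP at [245.57, 574.727, 245.3] pointing down, gripper open.
Joint ranges: [-2.98, 2.98], [-0.91, 2.08], [0.09, 2.57], [-1.24, 4.39], [0.2, 2.65], [-2.68, 2.68]. Speed limits (rad/s): [2.57, 2.57, 3.01, 3.14, 3.14, 3.14].

### API

Orientations are given as a unit quaternion [x, y, z, w].
In Python, from rig import ctrl gives the robot as it stands. The module is installed in compiled form; this text tells all that it offers.
- The arm moves only by the tool apply_moves, never from a script. Its argument "commands" is a list of rows, each a list of 7 numbers: the shift along the tool's x, y, z in cm, then the turn, a rotation vector about the tool's x, y, z in degrees, then the opening, from 0 (shut) to 1 (fully open). A call has 1 to 5 rows; each row shifts and turns the commanded pose from where the row before left it, along the tool's axes as they then stand; what a row does not reach is not made up. A row lasts 1/12 s, in which the tool goes at most 41.7 mm and 7.16 degrees, less where a joint would pass 70% of its speed; a pose out of reach is approached as far as the arm can. A call with a gripper value outside its range is refused whole. The fingers move at their own pace and stop on an object; the grip force is fixed at half the most. Time passes only in rows, so rows that do not move let the fingers close. It gives the time, the measured TCP pose, the force and the opening at its end, in the units of the state.
- ctrl.sense(): the state, without advancing time (a new reading comes with each control period).
- ctrl.read_camera(name): name is "scene" or "top"; returns the picture (384x512x3 uint8, blue, green, red); there is no depth.
- ctrl.camera_params(name): a dict with "fx", "fy", "cx", "cy" (pixels), "view" (4x4, takes a point from world to camera coordinates). Camera axes: x right, y up, looking along -z (the intrinsics and any distortion apply to the point x, -y, -z); pixel columns grow to the right and rows downward; lengths in mm; the calibration is good to about 2 mm. A picture is of the moment at which its call begins. camera_params takes no time and is no camera call.
- ctrl.hand_in(): hands the job in, once; it reports no verdict.
The state is a dict: "time": time; "joint_pos": joint angles; "joint_velocities": joint speeds; "effort": joint torques, N m; "tool_pos": TCP position; "eef_rot": TCP orientation; "wrist_force": force on the tool from outside, world axes, zero at the start; "moment": the same for the moment, N m; "gripper_width": opening from 0.0 (shut) to 1.0 (fully open).
Only numpy, scipy, OpenCV 4.12 (cv2) and the standard library are available. Lean on these libraries where they do the work, as an engineer would, in place of code of your own. Each camera call takes 0.05 s, during which the arm holds its last target.

## Working session

There is one attempt and no reset: what is moved stays moved. The work goes in short steps, Python scripts to look and compute and a tool call to move; the robot and the scene stay as the last step left them, time stands still between calls to the robot, and variables do not carry over. Pictures are saved under pics/ and viewed, and the job is handed in when it is done.

Besides the shell and the picture viewer there is one more tool, called after "Call:" by a JSON object that holds its "api" and its "payload", one argument or row to a line. apply_moves: Moves the arm, as the interface text tells. Its arguments: {"type":"object","properties":{"commands":{"type":"array","items":{"type":"array","items":{"type":"number"}}}},"required":["commands"]}

```bash
mkdir -p pics
python3 - <<'E'
from rig import ctrl
import cv2
print(ctrl.sense())
for n in("scene","top"):
    cv2.imwrite(f"pics/{n}0.png",ctrl.read_camera(n)); print(ctrl.camera_params(n))
E
```

```text
{'time': 0.0, 'joint_pos': array([ 1.04092427e+00,  2.21182458e-01,  1.52761051e+00,  1.18373002e-05,
        1.39470321e+00, -1.26103993e-01]), 'joint_velocities': array([-5.83873646e-04, -4.18895744e-04, -2.21569039e-04,  1.74549320e-05,
        4.15183728e-04,  3.14532532e-04]), 'effort': array([-1.13313530e-03, -4.96917200e+01, -3.89380360e+01, -3.68969359e-04,
        1.16359108e-02,  1.59639887e-05]), 'tool_pos': array([245.26333946, 574.24091628, 244.2265899 ]), 'eef_rot': array([ 2.00516382e-01,  9.79689887e-01, -8.99146755e-04, -3.12114402e-04]), 'wrist_force': array([ 1.11846479, -0.17382897, -1.47214539]), 'moment': array([ 0.00067728, -0.02415235,  0.06771166]), 'gripper_width': 1.0010496238853641}
{'fx': 366.03110511146235, 'fy': 366.03110511146235, 'cx': 253.12862574613783, 'cy': 197.70091732295379, 'view': array([[-8.47376870e-01,  5.30958191e-01, -5.98666508e-03,
         4.42629302e+02],
       [-4.18135619e-01, -6.60284912e-01,  6.23848090e-01,
         1.47210823e+02],
       [ 3.27284349e-01,  5.31137679e-01,  7.81522694e-01,
        -1.33124262e+03],
       [ 0.00000000e+00,  0.00000000e+00,  0.00000000e+00,
         1.00000000e+00]])}
{'fx': 498.2955055461491, 'fy': 498.2955055461491, 'cx': 259.94825039976473, 'cy': 193.12346096479172, 'view': array([[ 7.73685096e-03, -9.99948951e-01,  6.49896862e-03,
         2.24626340e+00],
       [ 9.85652969e-01,  8.72175538e-03,  1.68559057e-01,
        -5.30413806e+02],
       [-1.68607134e-01,  5.10161142e-03,  9.85670131e-01,
        -1.45334610e+03],
       [ 0.00000000e+00,  0.00000000e+00,  0.00000000e+00,
         1.00000000e+00]])}
```

View pics/scene0.png

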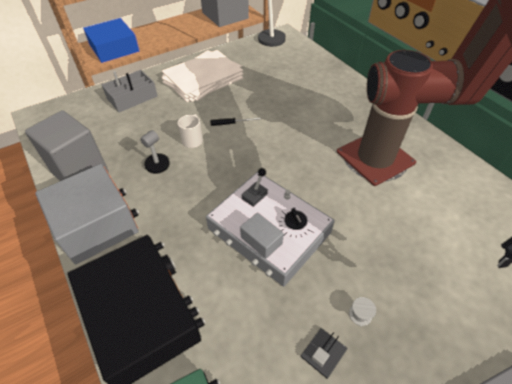

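View pics/top0.png

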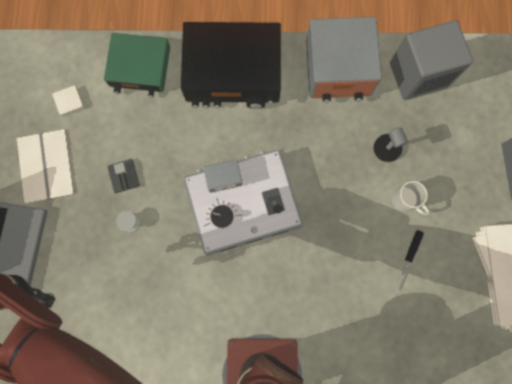

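Run:
```python
import cv2
a=cv2.imread("pics/top0.png")[140:260,175:310]; cv2.imwrite("pics/ct.png",cv2.resize(a,None,fx=5,fy=5,interpolation=cv2.INTER_CUBIC))
a=cv2.imread("pics/scene0.png")[155:290,200:340]; cv2.imwrite("pics/cs.png",cv2.resize(a,None,fx=4.4,fy=4.4,interpolation=cv2.INTER_CUBIC))
```

```text
(no output)
```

View pics/ct.png

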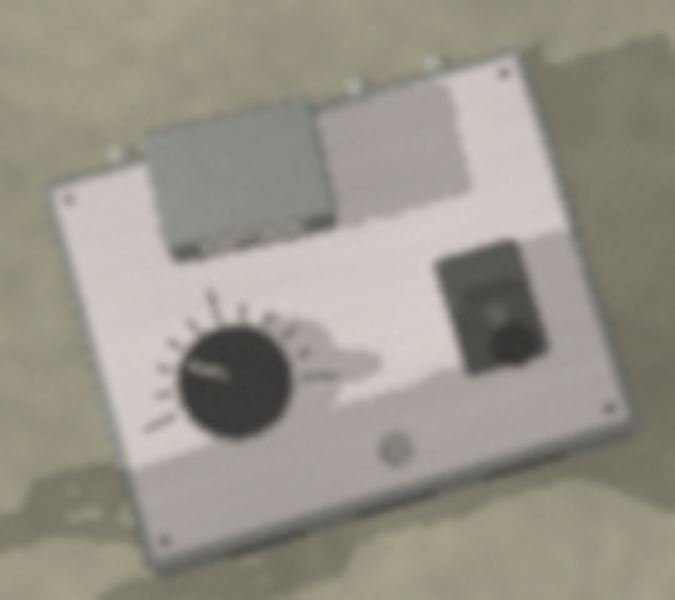

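View pics/cs.png

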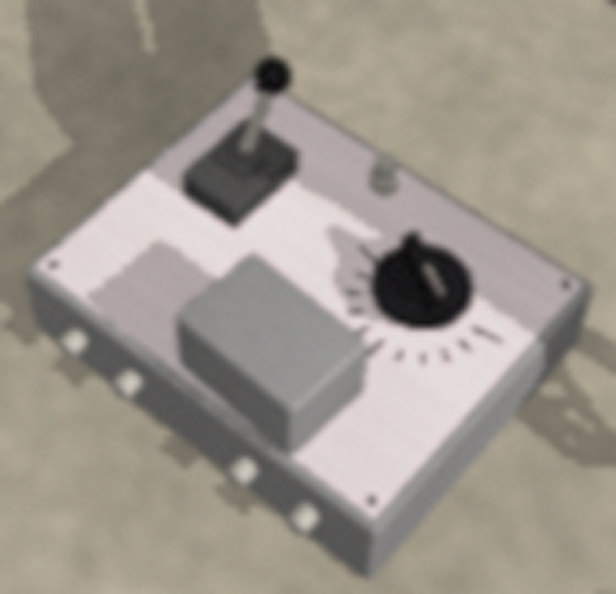

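```bash
cat > h.py <<'E'
import numpy as np
from rig import ctrl
def T(p): return np.array([(p[0]+.5)/5-.5+175,(p[1]+.5)/5-.5+140])
def S(p): return np.array([(p[0]+.5)/4.4-.5+200,(p[1]+.5)/4.4-.5+155])
def ray(n,p):
    c=ctrl.camera_params(n); V=c["view"]; R,t=V[:3,:3],V[:3,3]
    d=np.array([(p[0]-c["cx"])/c["fx"],-(p[1]-c["cy"])/c["fy"],-1]); d=R.T@d
    return -R.T@t,d/np.linalg.norm(d)
def plane(n,p,z):
    o,d=ray(n,p); return o+d*(z-o[2])/d[2]
def tri(pt,ps):
    o1,d1=ray("top",pt);o2,d2=ray("scene",ps)
    s=np.linalg.lstsq(np.c_[d1,-d2],o2-o1,rcond=None)[0]
    a=o1+s[0]*d1;b=o2+s[1]*d2
    return (a+b)/2,np.linalg.norm(a-b)
def proj(n,P):
    c=ctrl.camera_params(n); q=c["view"][:3,:3]@P+c["view"][:3,3]
    return np.array([c["cx"]+c["fx"]*q[0]/-q[2],c["cy"]-c["fy"]*q[1]/-q[2]])
E
python3 - <<'E'
from h import *
np.set_printoptions(precision=1,suppress=True)
for nm,t,s in [("BR",(504,72),(53,265)),("BL",(70,199),(372,500)),("FL",(165,540),(566,285)),
 ("line out",(190,366),(440,295)),("line in",(230,378),(426,266)),("ball",(515,342),(272,75)),("adapter top",(397,443),(382,162)),
 ("meter FL top",(172,250),(366,355)),("meter FR top",(336,213),(255,253)),("meter BL top",(147,134),(290,410)),("meter BR top",(312,103),(180,322)),("t0",(148,430),(500,341)),("t5",(211,292),(364,355)),("t10",(337,378),(360,245)),("leverbase far",(515,240),(185,180))]:
    print(nm,*tri(T(t),S(s)))
print("FR",plane("top",T((609,407)),75))
for nm,t in [("BR",(504,72)),("BL",(70,199)),("FL",(165,540)),("t0out",(148,430)),("t5",(211,292)),("t10",(337,378))]: print(nm,plane("top",T(t),75))
E
```

```text
BR [643.7 -38.   74.3] 1.600127388690555
BL [563.7 219.3  74. ] 2.992546818238405
FL [363.3 158.1  73.7] 2.9701528469739724
line out [459.6 141.9 116.1] 2.1197684299230026
line in [453.2 118.8 115.5] 1.5589609625126766
ball [468.6 -40.8 158.1] 3.063082718443499
adapter top [418.6  23.6 100. ] 1.182040157610456
meter FL top [525.7 154.  117.7] 3.325415448318172
meter FR top [546.   59.9 129.4] 2.7683017638342755
meter BL top [590.7 168.4 131.1] 2.68588614753722
meter BR top [611.2  75.1 122.7] 3.8311211880383484
t0 [427.2 169.6  72.9] 2.670310192123084
t5 [508.9 133.8  76.7] 1.113640603890079
t10 [459.3  58.9  74.1] 0.34206046092820247
leverbase far [537.9 -43.3  90.1] 4.056933468427816
FR [ 443.6 -100.3   75. ]
BR [644.2 -38.4  75. ]
BL [564.6 218.1  75. ]
FL [364.2 156.8  75. ]
t0out [427.9 168.4  75. ]
t5 [509.6 133.5  75. ]
t10 [459.3  58.8  75. ]
```

Call:
{"api": "apply_moves", "payload": {
  "commands": [
    [-2.5, -2.25, 0, 0, 0, 0, 1],
    [-2.5, -2.25, 0, 0, 0, 0, 1],
    [-2.5, -2.25, 0, 0, 0, 0, 1],
    [-2.5, -2.25, 0, 0, 0, 0, 1],
    [-2.5, -2.25, 0, 0, 0, 0, 1]
  ]
}}

```text
time: 0.52
tool_pos: [316.4, 420.6, 244.7]
eef_rot: [0.2, 0.98, -0.0, -0.0]
wrist_force: [0.5, -0.3, 0.9]
gripper_width: 1.001
```

Call:
{"api": "apply_moves", "payload": {
  "commands": [
    [-2.5, -2.25, 0, 0, 0, 0, 1],
    [-2.5, -2.25, 0, 0, 0, 0, 1],
    [-2.5, -2.25, 0, 0, 0, 0, 1],
    [-2.5, -2.25, 0, 0, 0, 0, 1],
    [-2.5, -2.25, 0, 0, 0, 0, 1]
  ]
}}

```text
time: 0.93
tool_pos: [387.1, 268.0, 245.0]
eef_rot: [0.2, 0.98, -0.0, -0.0]
wrist_force: [0.8, 0.1, -0.2]
gripper_width: 1.001
```

Call:
{"api": "apply_moves", "payload": {
  "commands": [
    [-2.5, -2.25, 0, 0, 0, 0, 1],
    [-2.5, -2.25, 0, 0, 0, 0, 1],
    [-2.5, -2.25, 0, 0, 0, 0, 1],
    [-2.5, -2.25, 0, 0, 0, 0, 1],
    [-2.2, -2.25, 0, 0, 0, 0, 1]
  ]
}}

```text
time: 1.35
tool_pos: [455.4, 116.4, 245.1]
eef_rot: [0.201, 0.98, -0.0, -0.0]
wrist_force: [0.2, -0.2, 0.1]
gripper_width: 1.005
```

Call:
{"api": "apply_moves", "payload": {
  "commands": [
    [0, 0, 0, 0, 0, 7, 1],
    [0, 0, 0, 0, 0, 7, 1],
    [0, 0, 0, 0, 0, 7, 1],
    [0, 0, 0, 0, 0, 7, 1],
    [0, 0, 0, 0, 0, 7, 1]
  ]
}}

```text
time: 1.77
tool_pos: [454.8, 118.0, 244.8]
eef_rot: [0.489, 0.872, -0.0, -0.0]
wrist_force: [0.0, 0.1, 0.2]
gripper_width: 0.998
```

Call:
{"api": "apply_moves", "payload": {
  "commands": [
    [0, 0, 0, 0, 0, 7, 1],
    [0, 0, 0, 0, 0, 7, 1],
    [0, 0, 0, 0, 0, 7, 1],
    [0, 0, 0, 0, 0, 7, 1],
    [0, 0, 0, 0, 0, 7, 1]
  ]
}}

```text
time: 2.18
tool_pos: [454.7, 118.2, 244.8]
eef_rot: [0.728, 0.685, -0.0, -0.0]
wrist_force: [-0.0, -0.2, -0.3]
gripper_width: 1.002
```

Call:
{"api": "apply_moves", "payload": {
  "commands": [
    [0, 0, 0, 0, 0, 7, 1],
    [0, 0, 0, 0, 0, 3, 1],
    [0, 0, 0, 0, 0, 0, 1],
    [0, 0, 0, 0, 0, 0, 1]
  ]
}}

```text
time: 2.52
tool_pos: [454.8, 118.2, 245.0]
eef_rot: [0.783, 0.622, -0.0, -0.0]
wrist_force: [0.1, 0.8, 0.0]
gripper_width: 0.997
```

Call:
{"api": "apply_moves", "payload": {
  "commands": [
    [0, 0, 3, 0, 0, 0, 1],
    [0, 0, 3, 0, 0, 0, 1],
    [0, 0, 3, 0, 0, 0, 1],
    [0, 0, 0, 0, 0, 0, 0.5],
    [0, 0, 0, 0, 0, 0, 0.5]
  ]
}}

```text
time: 2.93
tool_pos: [453.6, 118.1, 154.0]
eef_rot: [0.783, 0.622, -0.002, -0.001]
wrist_force: [-0.2, 0.2, 0.5]
gripper_width: 0.751
```

Run:
```python
from h import *
import cv2
a=ctrl.read_camera("scene"); 
P=np.array([454.6,117.8,0]);
for z in (97,121): print(proj("scene",P+[0,0,z]))
a=a[155:290,200:340]; cv2.imwrite("pics/s1.png",cv2.resize(a,None,fx=4.4,fy=4.4,interpolation=cv2.INTER_CUBIC))
b=ctrl.read_camera("top")[140:260,175:310]; cv2.imwrite("pics/t1.png",cv2.resize(b,None,fx=5,fy=5,interpolation=cv2.INTER_CUBIC))
```

```text
[294.97972647 218.78526288]
[295.69402618 213.82598804]
```

View pics/s1.png

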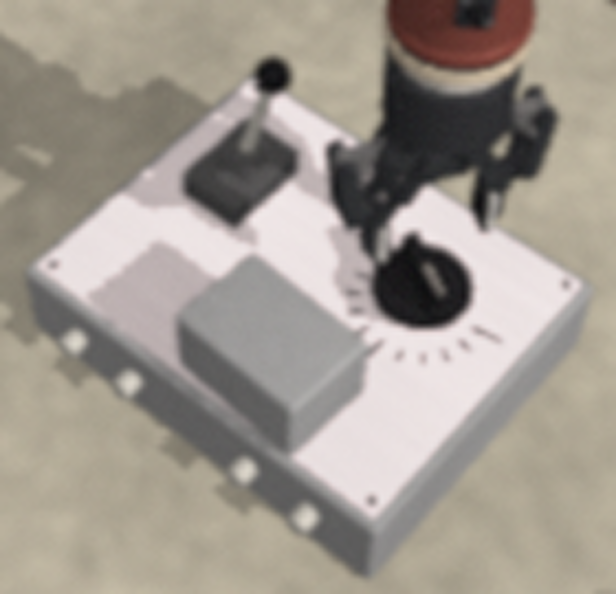

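View pics/t1.png

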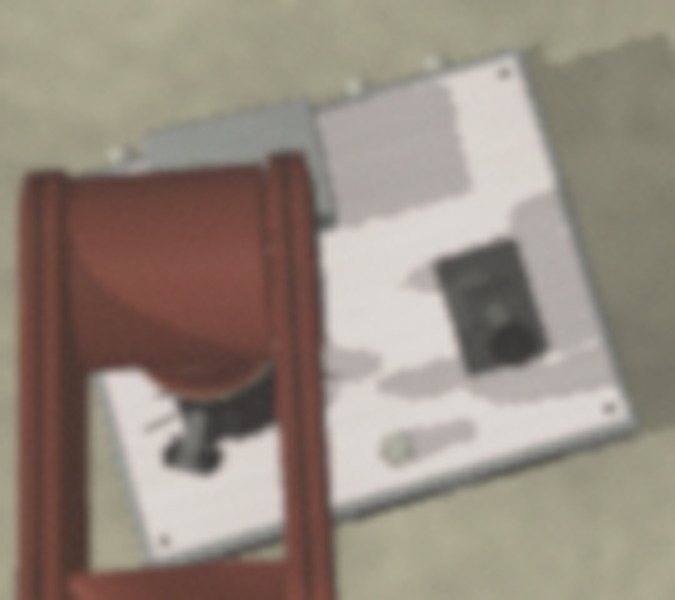

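Call:
{"api": "apply_moves", "payload": {
  "commands": [
    [0, 0, 2, 0, 0, 0, 0.5],
    [0, 0, 1.5, 0, 0, 0, 0.5],
    [0, 0, 0.4, 0, 0, 0, 0.5],
    [0, 0, 0, 0, 0, 0, 0.4],
    [0, 0, 0, 0, 0, 0, 0.3]
  ]
}}

```text
time: 3.45
tool_pos: [456.2, 118.3, 118.0]
eef_rot: [0.783, 0.622, 0.001, 0.001]
wrist_force: [-0.4, 0.0, -0.2]
gripper_width: 0.303
```

Call:
{"api": "apply_moves", "payload": {
  "commands": [
    [0, 0, 0, 0, 0, 0, 0.25],
    [0, 0, 0, 0, 0, 0, 0.22],
    [0, 0, 0, 0, 0, 0, 0.2],
    [0, 0, 0, 0, 0, 0, 0.2]
  ]
}}

```text
time: 3.78
tool_pos: [455.4, 118.3, 116.9]
eef_rot: [0.783, 0.622, 0.0, 0.0]
wrist_force: [1.7, -0.3, 0.1]
gripper_width: 0.201
```

Call:
{"api": "apply_moves", "payload": {
  "commands": [
    [0, 0, 0, 0, 0, 0, 0.18],
    [0, 0, 0, 0, 0, 0, 0.17]
  ]
}}

```text
time: 3.95
tool_pos: [455.1, 118.2, 116.4]
eef_rot: [0.783, 0.622, 0.0, 0.0]
wrist_force: [-0.2, 0.1, -0.1]
gripper_width: 0.174
```

Call:
{"api": "apply_moves", "payload": {
  "commands": [
    [0, 0, 0, 0, 0, 0, 0.15],
    [0, 0, 0, 0, 0, 0, 0.14],
    [0, 0, 0, 0, 0, 0, 0.14]
  ]
}}

```text
time: 4.2
tool_pos: [454.4, 118.3, 116.2]
eef_rot: [0.783, 0.622, -0.001, -0.001]
wrist_force: [-4.3, 0.5, 3.1]
gripper_width: 0.138
```

Call:
{"api": "apply_moves", "payload": {
  "commands": [
    [0, 0, 0, 0, 0, 0, 0.1],
    [0, 0, 0, 0, 0, 0, 0],
    [0, 0, 0, 0, 0, 0, 0],
    [0, 0, 0, 0, 0, 0, 0]
  ]
}}

```text
time: 4.53
tool_pos: [454.4, 118.4, 116.3]
eef_rot: [0.783, 0.622, -0.001, -0.001]
wrist_force: [-5.7, 1.6, 5.1]
gripper_width: 0.127
```

Run:
```python
from rig import ctrl
s=ctrl.sense();print({k:s[k].round(3) for k in("tool_pos","eef_rot","wrist_force","moment")})
```

```text
{'tool_pos': array([454.363, 118.362, 116.299]), 'eef_rot': array([ 0.783,  0.622, -0.001, -0.001]), 'wrist_force': array([-5.682,  1.57 ,  5.112]), 'moment': array([0.195, 0.929, 0.04 ])}
```

Call:
{"api": "apply_moves", "payload": {
  "commands": [
    [0, -0.08, 0.05, 0, 0, 0, 0],
    [0, 0, 0, 0, 0, 0, 0],
    [0, 0, 0, 0, 0, 0, 0]
  ]
}}

```text
time: 4.78
tool_pos: [454.3, 118.4, 116.2]
eef_rot: [0.783, 0.622, -0.0, 0.0]
wrist_force: [-4.2, -0.0, 6.1]
gripper_width: 0.126
```

Call:
{"api": "apply_moves", "payload": {
  "commands": [
    [0, 0, 0.1, 0, 0, 0, 0],
    [0, 0, 0, 0, 0, 0, 0],
    [0, 0, 0, 0, 0, 0, 0]
  ]
}}

```text
time: 5.03
tool_pos: [454.3, 118.4, 115.4]
eef_rot: [0.783, 0.622, -0.0, 0.0]
wrist_force: [-4.2, 0.1, 6.6]
gripper_width: 0.123
```

Call:
{"api": "apply_moves", "payload": {
  "commands": [
    [0, -0.04, 0.1, 0, 0, 0, 0],
    [0, 0, 0, 0, 0, 0, 0],
    [0, 0, 0, 0, 0, 0, 0]
  ]
}}

```text
time: 5.28
tool_pos: [454.3, 118.4, 114.6]
eef_rot: [0.783, 0.622, 0.0, 0.0]
wrist_force: [-2.7, 0.1, 7.0]
gripper_width: 0.126
```

Call:
{"api": "apply_moves", "payload": {
  "commands": [
    [0, 0, 0.1, 0, 0, 0, 0],
    [0, 0, 0, 0, 0, 0, 0],
    [0, 0, 0, 0, 0, 0, 0]
  ]
}}

```text
time: 5.53
tool_pos: [454.3, 118.4, 113.7]
eef_rot: [0.783, 0.622, 0.0, 0.0]
wrist_force: [-3.3, -0.8, 7.8]
gripper_width: 0.123
```

Call:
{"api": "apply_moves", "payload": {
  "commands": [
    [0, 0, 0.1, 0, 0, 0, 0],
    [0, 0, 0, 0, 0, 0, 0],
    [0, 0, 0, 0, 0, 0, 0]
  ]
}}

```text
time: 5.78
tool_pos: [454.3, 118.4, 112.7]
eef_rot: [0.783, 0.622, 0.0, 0.0]
wrist_force: [-3.8, -0.6, 8.6]
gripper_width: 0.125
```

Call:
{"api": "apply_moves", "payload": {
  "commands": [
    [0, 0, 0.1, 0, 0, 0, 0],
    [0, 0, 0, 0, 0, 0, 0],
    [0, 0, 0, 0, 0, 0, 0]
  ]
}}

```text
time: 6.03
tool_pos: [454.3, 118.4, 111.8]
eef_rot: [0.783, 0.622, 0.0, 0.0]
wrist_force: [-5.0, -0.1, 8.6]
gripper_width: 0.121
```

Call:
{"api": "apply_moves", "payload": {
  "commands": [
    [0, -0.04, 0.1, 0, 0, 0, 0],
    [0, 0, 0, 0, 0, 0, 0],
    [0, 0, 0, 0, 0, 0, 0]
  ]
}}

```text
time: 6.28
tool_pos: [454.3, 118.4, 111.0]
eef_rot: [0.783, 0.622, 0.0, 0.001]
wrist_force: [-3.0, -1.7, 10.2]
gripper_width: 0.124
```

Call:
{"api": "apply_moves", "payload": {
  "commands": [
    [0, 0, 0.1, 0, 0, 0, 0],
    [0, 0, 0, 0, 0, 0, 0],
    [0, 0, 0, 0, 0, 0, 0]
  ]
}}

```text
time: 6.53
tool_pos: [454.2, 118.4, 110.0]
eef_rot: [0.783, 0.622, 0.0, 0.001]
wrist_force: [-3.4, -1.4, 8.6]
gripper_width: 0.122
```

Call:
{"api": "apply_moves", "payload": {
  "commands": [
    [0, 0, 0.1, 0, 0, 0, 0],
    [0, 0, 0, 0, 0, 0, 0],
    [0, 0, 0, 0, 0, 0, 0]
  ]
}}

```text
time: 6.78
tool_pos: [454.3, 118.4, 109.0]
eef_rot: [0.783, 0.622, 0.0, 0.001]
wrist_force: [-4.6, -1.8, 9.1]
gripper_width: 0.121
```

Call:
{"api": "apply_moves", "payload": {
  "commands": [
    [0, 0, 0.1, 0, 0, 0, 0],
    [0, 0, 0, 0, 0, 0, 0],
    [0, 0, 0, 0, 0, 0, 0]
  ]
}}

```text
time: 7.03
tool_pos: [454.2, 118.4, 108.1]
eef_rot: [0.783, 0.622, 0.0, 0.001]
wrist_force: [-5.7, -0.6, 9.9]
gripper_width: 0.124
```

Call:
{"api": "apply_moves", "payload": {
  "commands": [
    [0, -0.05, 0.08, 0, 0, 0, 0],
    [0, 0, 0, 0, 0, 0, 0],
    [0, 0, 0, 0, 0, 0, 0]
  ]
}}

```text
time: 7.28
tool_pos: [454.3, 118.4, 107.8]
eef_rot: [0.783, 0.622, 0.001, 0.001]
wrist_force: [-4.3, -2.0, 12.6]
gripper_width: 0.12
```

Call:
{"api": "apply_moves", "payload": {
  "commands": [
    [0, 0, 0.08, 0, 0, 0, 0],
    [0, 0, 0, 0, 0, 0, 0],
    [0, 0, 0, 0, 0, 0, 0]
  ]
}}

```text
time: 7.53
tool_pos: [454.3, 118.4, 107.6]
eef_rot: [0.783, 0.622, 0.001, 0.001]
wrist_force: [-7.6, -1.9, 18.6]
gripper_width: 0.124
```

Call:
{"api": "apply_moves", "payload": {
  "commands": [
    [0, 0, -0.3, 0, 0, 0, 0],
    [0, 0, 0, 0, 0, 0, 0],
    [0, 0, 0, 0, 0, 0, 0],
    [0, 0, 0, 0, 0, 0, 0]
  ]
}}

```text
time: 7.87
tool_pos: [454.2, 118.4, 109.6]
eef_rot: [0.783, 0.622, 0.001, 0.001]
wrist_force: [-2.6, -0.8, 10.5]
gripper_width: 0.123
```

```bash
cat > s.py <<'E'
from rig import ctrl
import numpy as np
np.set_printoptions(precision=2,suppress=True)
s=ctrl.sense();q=s["eef_rot"]
print(s["time"],"pos",s["tool_pos"],"yaw tool x",np.degrees(np.arctan2(2*q[0]*q[1],q[0]**2-q[1]**2)),"F",s["wrist_force"],"M",s["moment"],"j",s["joint_pos"])
E
python3 s.py
```

```text
7.8667 pos [454.2  118.44 109.61] yaw tool x 76.87348255429252 F [-2.55 -0.77 10.5 ] M [-0.24  0.61  0.06] j [ 0.09 -0.01  2.05 -0.    1.1   0.32]
```

Call:
{"api": "apply_moves", "payload": {
  "commands": [
    [0, 0, -0.05, 0, 0, 0, 0],
    [0, 0, 0, 0, 0, 0, 0],
    [0, 0, 0, 0, 0, 0, 0],
    [0, 0, 0, 0, 0, 0, 0]
  ]
}}

```text
time: 8.2
tool_pos: [454.2, 118.4, 109.8]
eef_rot: [0.783, 0.622, 0.001, 0.001]
wrist_force: [-1.8, -2.0, 7.1]
gripper_width: 0.127
```

```bash
python3 s.py
```

```text
8.2 pos [454.23 118.42 109.76] yaw tool x 76.86896931313613 F [-1.83 -1.97  7.13] M [-0.21  0.32 -0.01] j [ 0.09 -0.01  2.05 -0.    1.1   0.32]
```

Call:
{"api": "apply_moves", "payload": {
  "commands": [
    [0, 0, -0.03, 0, 0, 0, 0],
    [0, 0, 0, 0, 0, 0, 0],
    [0, 0, 0, 0, 0, 0, 0],
    [0, 0, 0, 0, 0, 0, 0]
  ]
}}

```text
time: 8.53
tool_pos: [454.2, 118.4, 109.8]
eef_rot: [0.783, 0.622, 0.001, 0.001]
wrist_force: [0.8, -0.9, 5.6]
gripper_width: 0.122
```

```bash
python3 s.py
```

```text
8.5333 pos [454.17 118.43 109.79] yaw tool x 76.86700818681783 F [ 0.75 -0.91  5.56] M [-0.28  0.02  0.04] j [ 0.09 -0.01  2.05 -0.    1.1   0.32]
```

Call:
{"api": "apply_moves", "payload": {
  "commands": [
    [0, 0, 0, 0, 0, 2, 0],
    [0, 0, 0, 0, 0, 2, 0],
    [0, 0, 0, 0, 0, 0, 0],
    [0, 0, 0, 0, 0, 0, 0]
  ]
}}

```text
time: 8.87
tool_pos: [454.1, 118.5, 109.8]
eef_rot: [0.804, 0.594, 0.001, 0.001]
wrist_force: [0.1, -1.7, 6.5]
gripper_width: 0.125
```

```bash
python3 s.py
```

```text
8.8667 pos [454.1  118.46 109.78] yaw tool x 72.87704299754338 F [ 0.08 -1.65  6.47] M [-0.13  0.11  0.25] j [ 0.09 -0.01  2.05 -0.    1.1   0.39]
```

Call:
{"api": "apply_moves", "payload": {
  "commands": [
    [0, 0, 0, 0, 0, 1, 0],
    [0, 0, 0, 0, 0, 0, 0],
    [0, 0, 0, 0, 0, 0, 0]
  ]
}}

```text
time: 9.12
tool_pos: [454.1, 118.4, 109.8]
eef_rot: [0.81, 0.587, 0.001, 0.001]
wrist_force: [0.0, -1.9, 6.3]
gripper_width: 0.123
```

```bash
python3 s.py
```

```text
9.1167 pos [454.09 118.44 109.77] yaw tool x 71.87964207194241 F [ 0.01 -1.93  6.27] M [-0.17  0.1   0.16] j [ 0.09 -0.01  2.05 -0.    1.1   0.4 ]
```

Call:
{"api": "apply_moves", "payload": {
  "commands": [
    [0, 0, 0, 0, 0, 1, 0],
    [0, 0, 0, 0, 0, 0, 0],
    [0, 0, 0, 0, 0, 0, 0]
  ]
}}

```text
time: 9.37
tool_pos: [454.1, 118.5, 109.8]
eef_rot: [0.815, 0.58, 0.001, 0.001]
wrist_force: [-0.6, -1.6, 5.1]
gripper_width: 0.123
```

```bash
python3 s.py
```

```text
9.3667 pos [454.06 118.46 109.76] yaw tool x 70.88191591822452 F [-0.61 -1.6   5.09] M [-0.19  0.1   0.15] j [ 0.09 -0.01  2.05 -0.    1.1   0.42]
```

Call:
{"api": "apply_moves", "payload": {
  "commands": [
    [0, 0, 0, 0, 0, 2, 0],
    [0, 0, 0, 0, 0, 2, 0],
    [0, 0, 0, 0, 0, 2, 0],
    [0, 0, 0, 0, 0, 2, 0]
  ]
}}

```text
time: 9.7
tool_pos: [453.9, 118.5, 109.8]
eef_rot: [0.854, 0.521, 0.001, 0.001]
wrist_force: [-1.8, -0.9, 8.0]
gripper_width: 0.127
```

```bash
python3 s.py
```

```text
9.7 pos [453.9 118.5 109.8] yaw tool x 62.77119775730112 F [-1.77 -0.87  8.01] M [-0.18  0.27  0.04] j [ 0.09 -0.01  2.05 -0.    1.1   0.56]
```

Call:
{"api": "apply_moves", "payload": {
  "commands": [
    [0, 0, 0, 0, 0, 2, 0],
    [0, 0, 0, 0, 0, 2, 0],
    [0, 0, 0, 0, 0, 2, 0],
    [0, 0, 0, 0, 0, 0, 0],
    [0, 0, 0, 0, 0, 0, 0]
  ]
}}

```text
time: 10.12
tool_pos: [453.8, 118.6, 109.8]
eef_rot: [0.879, 0.476, 0.001, 0.001]
wrist_force: [-0.8, -1.6, 7.5]
gripper_width: 0.12
```

```bash
python3 s.py
```

```text
10.1167 pos [453.81 118.57 109.8 ] yaw tool x 56.858563400609526 F [-0.8  -1.61  7.55] M [-0.19  0.28  0.01] j [ 0.09 -0.01  2.05 -0.    1.1   0.67]
```

Call:
{"api": "apply_moves", "payload": {
  "commands": [
    [0, 0, 0, 0, 0, 2, 0],
    [0, 0, 0, 0, 0, 2, 0],
    [0, 0, 0, 0, 0, 2, 0],
    [0, 0, 0, 0, 0, 2, 0],
    [0, 0, 0, 0, 0, 2, 0]
  ]
}}

```text
time: 10.53
tool_pos: [453.7, 118.7, 109.7]
eef_rot: [0.918, 0.397, 0.001, 0.0]
wrist_force: [-1.6, -0.3, 7.3]
gripper_width: 0.123
```

```bash
python3 s.py
```

```text
10.5333 pos [453.65 118.66 109.67] yaw tool x 46.7796881748818 F [-1.64 -0.27  7.29] M [0.03 0.44 0.14] j [ 0.09 -0.01  2.05 -0.    1.1   0.84]
```

Call:
{"api": "apply_moves", "payload": {
  "commands": [
    [0, 0, 0, 0, 0, 2, 0],
    [0, 0, 0, 0, 0, 2, 0],
    [0, 0, 0, 0, 0, 2, 0],
    [0, 0, 0, 0, 0, 2, 0],
    [0, 0, 0, 0, 0, 2, 0]
  ]
}}

```text
time: 10.95
tool_pos: [453.5, 118.8, 109.6]
eef_rot: [0.949, 0.315, 0.001, 0.0]
wrist_force: [-1.8, -0.9, 6.9]
gripper_width: 0.123
```

```bash
python3 s.py
```

```text
10.95 pos [453.51 118.8  109.63] yaw tool x 36.76249322782296 F [-1.76 -0.87  6.91] M [0.01 0.48 0.01] j [ 0.09 -0.01  2.05  0.    1.1   1.02]
```

Call:
{"api": "apply_moves", "payload": {
  "commands": [
    [0, 0, 0, 0, 0, 2, 0],
    [0, 0, 0, 0, 0, 2, 0],
    [0, 0, 0, 0, 0, 2, 0],
    [0, 0, 0, 0, 0, 2, 0],
    [0, 0, 0, 0, 0, 2, 0]
  ]
}}

```text
time: 11.37
tool_pos: [453.4, 119.0, 109.6]
eef_rot: [0.973, 0.232, 0.0, -0.0]
wrist_force: [-1.7, 1.3, 5.9]
gripper_width: 0.123
```

```bash
python3 s.py
```

```text
11.3667 pos [453.43 118.95 109.56] yaw tool x 26.780281172672623 F [-1.7   1.26  5.86] M [0.17 0.48 0.15] j [ 0.09 -0.01  2.05  0.    1.1   1.19]
```

Call:
{"api": "apply_moves", "payload": {
  "commands": [
    [0, 0, 0, 0, 0, 2, 0],
    [0, 0, 0, 0, 0, 2, 0],
    [0, 0, 0, 0, 0, 2, 0],
    [0, 0, 0, 0, 0, 2, 0],
    [0, 0, 0, 0, 0, 2, 0]
  ]
}}

```text
time: 11.78
tool_pos: [453.3, 119.2, 109.6]
eef_rot: [0.989, 0.146, 0.0, -0.0]
wrist_force: [-2.4, 2.7, 6.7]
gripper_width: 0.123
```

```bash
python3 s.py
```

```text
11.7833 pos [453.33 119.15 109.6 ] yaw tool x 16.764221847620767 F [-2.41  2.66  6.72] M [0.31 0.5  0.09] j [ 0.09 -0.01  2.05  0.    1.1   1.37]
```

Call:
{"api": "apply_moves", "payload": {
  "commands": [
    [0, 0, -0.02, 0, 0, 2, 0],
    [0, 0, 0, 0, 0, 2, 0],
    [0, 0, 0, 0, 0, 2, 0],
    [0, 0, 0, 0, 0, 2, 0],
    [0, 0, 0, 0, 0, 2, 0]
  ]
}}

```text
time: 12.2
tool_pos: [453.3, 119.3, 109.6]
eef_rot: [0.998, 0.059, 0.0, -0.001]
wrist_force: [-1.9, 3.1, 7.1]
gripper_width: 0.124
```

```bash
python3 s.py
```

```text
12.2 pos [453.26 119.29 109.61] yaw tool x 6.776630946484564 F [-1.89  3.08  7.07] M [0.46 0.49 0.17] j [ 0.09 -0.01  2.05  0.    1.1   1.54]
```

Call:
{"api": "apply_moves", "payload": {
  "commands": [
    [0, 0, 0, 0, 0, 2, 0],
    [0, 0, 0, 0, 0, 2, 0],
    [0, 0, 0, 0, 0, 2, 0],
    [0, 0, 0, 0, 0, 2, 0],
    [0, 0, 0, 0, 0, 2, 0]
  ]
}}

```text
time: 12.62
tool_pos: [453.2, 119.5, 109.7]
eef_rot: [1.0, -0.028, 0.0, -0.001]
wrist_force: [-2.4, 3.3, 6.5]
gripper_width: 0.127
```

Call:
{"api": "apply_moves", "payload": {
  "commands": [
    [0, 0, 0, 0, 0, 0, 0],
    [0, 0, 0, 0, 0, 0, 0]
  ]
}}

```text
time: 12.78
tool_pos: [453.2, 119.5, 109.7]
eef_rot: [1.0, -0.027, 0.0, -0.001]
wrist_force: [-2.9, 3.6, 6.1]
gripper_width: 0.121
```

```bash
python3 s.py
```

```text
12.7833 pos [453.24 119.48 109.73] yaw tool x -3.151240549838298 F [-2.86  3.58  6.13] M [0.42 0.45 0.01] j [ 0.09 -0.01  2.05  0.    1.1   1.71]
```

Call:
{"api": "apply_moves", "payload": {
  "commands": [
    [0, 0, -0.2, 0, 0, 0, 0],
    [0, 0, -0.2, 0, 0, 0, 0],
    [0, 0, -0.1, 0, 0, 0, 0],
    [0, 0, 0, 0, 0, 0, 0]
  ]
}}

```text
time: 13.12
tool_pos: [453.2, 119.5, 114.5]
eef_rot: [1.0, -0.027, 0.0, -0.001]
wrist_force: [-0.5, 5.2, 2.3]
gripper_width: 0.125
```

```bash
python3 s.py
```

```text
13.1167 pos [453.21 119.47 114.48] yaw tool x -3.142822549623182 F [-0.54  5.19  2.3 ] M [ 0.8   0.13 -0.04] j [ 0.09 -0.02  2.04  0.    1.11  1.71]
```

Call:
{"api": "apply_moves", "payload": {
  "commands": [
    [0, 0, -0.1, 0, 0, 0, 0],
    [0, 0, -0.1, 0, 0, 0, 0],
    [0, 0, 0, 0, 0, 0, 0],
    [0, 0, 0, 0, 0, 0, 0]
  ]
}}

```text
time: 13.45
tool_pos: [453.2, 119.5, 116.4]
eef_rot: [1.0, -0.027, 0.0, -0.001]
wrist_force: [0.7, 4.9, 2.4]
gripper_width: 0.123
```

```bash
python3 s.py
```

```text
13.45 pos [453.25 119.46 116.4 ] yaw tool x -3.142987846909526 F [0.73 4.93 2.4 ] M [ 0.82  0.08 -0.02] j [ 0.09 -0.02  2.04  0.    1.12  1.71]
```

Call:
{"api": "apply_moves", "payload": {
  "commands": [
    [0, -0.06, -0.04, 0, 0, 0, 0],
    [0, 0, 0, 0, 0, 0, 0],
    [0, 0, 0, 0, 0, 0, 0.2],
    [0, 0, 0, 0, 0, 0, 0.3],
    [0, 0, 0, 0, 0, 0, 0.5]
  ]
}}

```text
time: 13.87
tool_pos: [452.7, 118.8, 116.4]
eef_rot: [1.0, -0.027, -0.0, 0.0]
wrist_force: [0.7, -0.1, -0.2]
gripper_width: 0.425
```

Call:
{"api": "apply_moves", "payload": {
  "commands": [
    [0, 0, 0, 0, 0, 0, 0.5],
    [0, 0, 0, 0, 0, 0, 0.5],
    [0, 0, -2, 0, 0, 0, 0.5],
    [0, 0, -4, 0, 0, 0, 0.5],
    [0, 0, -4, 0, 0, 0, 0.5]
  ]
}}

```text
time: 14.28
tool_pos: [451.3, 119.0, 216.1]
eef_rot: [1.0, -0.027, -0.002, 0.0]
wrist_force: [1.2, -0.5, 0.2]
gripper_width: 0.501
```

Call:
{"api": "apply_moves", "payload": {
  "commands": [
    [-4, 0, 0, 0, 0, 0, 0.2],
    [-4, 0, 0, 0, 0, 0, 0],
    [-4, 0, 0, 0, 0, 0, 0],
    [-2, 0, 0, 0, 0, 0, 0],
    [0, 0, 0, 0, 0, 0, 0]
  ]
}}

```text
time: 14.7
tool_pos: [310.2, 127.1, 216.2]
eef_rot: [1.0, -0.027, -0.0, -0.0]
wrist_force: [0.3, -0.7, -0.7]
gripper_width: 0.001
```

```bash
python3 s.py
python3 - <<'E'
from h import *
import cv2
a=ctrl.read_camera("scene")[155:290,200:340]; cv2.imwrite("pics/s2.png",cv2.resize(a,None,fx=4.4,fy=4.4,interpolation=cv2.INTER_CUBIC))
b=ctrl.read_camera("top")[140:260,175:310]; cv2.imwrite("pics/t2.png",cv2.resize(b,None,fx=5,fy=5,interpolation=cv2.INTER_CUBIC))
E
```

```text
14.7 pos [310.17 127.15 216.16] yaw tool x -3.061730487696267 F [ 0.31 -0.69 -0.71] M [-0.05 -0.01 -0.08] j [ 0.15 -0.53  2.25  0.    1.43  1.78]
```

View pics/s2.png

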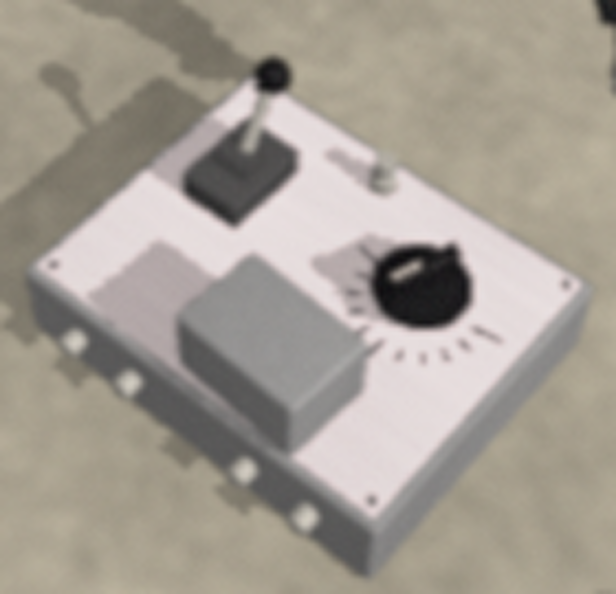

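View pics/t2.png

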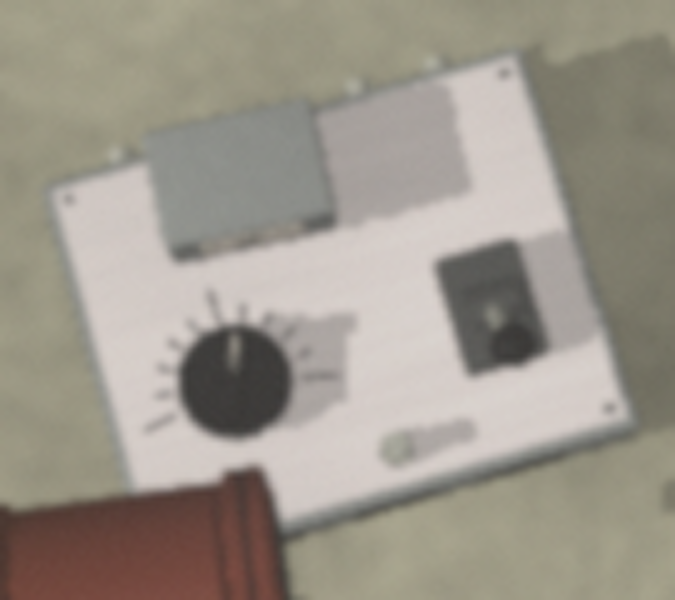

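Call:
{"api": "apply_moves", "payload": {
  "commands": [
    [0, 0, 0, 0, 0, -7, 0],
    [0, 0, 0, 0, 0, -7, 0],
    [0, 0, 0, 0, 0, -6, 0],
    [0, 0, 0, 0, 0, 0, 0]
  ]
}}

```text
time: 15.13
tool_pos: [314.3, 126.8, 216.8]
eef_rot: [0.989, 0.148, 0.0, 0.0]
wrist_force: [0.7, 0.4, -0.3]
gripper_width: 0.002
```

Call:
{"api": "apply_moves", "payload": {
  "commands": [
    [0.9, 3.4, 0, 0, 0, 0, 0],
    [0.8, 3.4, 0, 0, 0, 0, 0],
    [0.8, 3.5, 0, 0, 0, 0, 0],
    [0.8, 3.5, 0, 0, 0, 0, 0],
    [0.8, 3.5, 0, 0, 0, 0, 0]
  ]
}}

```text
time: 15.55
tool_pos: [404.0, -28.9, 216.6]
eef_rot: [0.989, 0.145, 0.0, 0.0]
wrist_force: [1.0, 0.2, 0.6]
gripper_width: 0.002
```

Call:
{"api": "apply_moves", "payload": {
  "commands": [
    [0.8, 3.4, 0, 0, 0, 0, 0],
    [0, 0, 0, 0, 0, 0, 0],
    [0, 0, 0, 0, 0, 0, 0]
  ]
}}

```text
time: 15.8
tool_pos: [421.0, -58.8, 216.1]
eef_rot: [0.99, 0.143, -0.001, -0.0]
wrist_force: [-0.8, 1.1, -0.4]
gripper_width: 0.0
```

```bash
python3 s.py
python3 - <<'E'
from h import *
for p in [(236,335),(232,370)]: print(plane("top",T(p),121))
E
```

```text
15.8 pos [421.04 -58.85 216.1 ] yaw tool x 16.481499286825795 F [-0.8   1.11 -0.39] M [-0.05  0.05 -0.02] j [-0.32 -0.26  2.05 -0.    1.35  0.96]
[477.6250863  114.98797281 121.        ]
[457.59669654 116.83859991 121.        ]
```

Call:
{"api": "apply_moves", "payload": {
  "commands": [
    [0, -0.35, 2.5, 0, 0, 0, 0],
    [0, 0, 2, 0, 0, 0, 0],
    [0, 0, 0.9, 0, 0, 0, 0],
    [0, 0, 0, 0, 0, 0, 0]
  ]
}}

```text
time: 16.13
tool_pos: [417.3, -52.4, 160.1]
eef_rot: [0.989, 0.146, -0.002, -0.001]
wrist_force: [-0.6, 0.5, -0.4]
gripper_width: -0.001
```

Call:
{"api": "apply_moves", "payload": {
  "commands": [
    [1, 0, 0, 0, 0, 0, 0],
    [1, 0, 0, 0, 0, 0, 0],
    [0.5, 0, 0, 0, 0, 0, 0],
    [0.5, 0, 0, 0, 0, 0, 0],
    [0.5, 0, 0, 0, 0, 0, 0]
  ]
}}

```text
time: 16.55
tool_pos: [453.2, -43.3, 163.2]
eef_rot: [0.989, 0.147, -0.0, 0.0]
wrist_force: [-2.3, -0.3, 1.2]
gripper_width: 0.0
```

```bash
python3 s.py
python3 - <<'E'
from h import *
import cv2
a=ctrl.read_camera("scene")[155:290,200:340]; cv2.imwrite("pics/s3.png",cv2.resize(a,None,fx=4.4,fy=4.4,interpolation=cv2.INTER_CUBIC))
E
```

```text
16.55 pos [453.17 -43.31 163.24] yaw tool x 16.882424947226028 F [-2.28 -0.34  1.21] M [-0.11  0.31  0.  ] j [-0.27 -0.12  2.04 -0.    1.22  1.01]
```

View pics/s3.png

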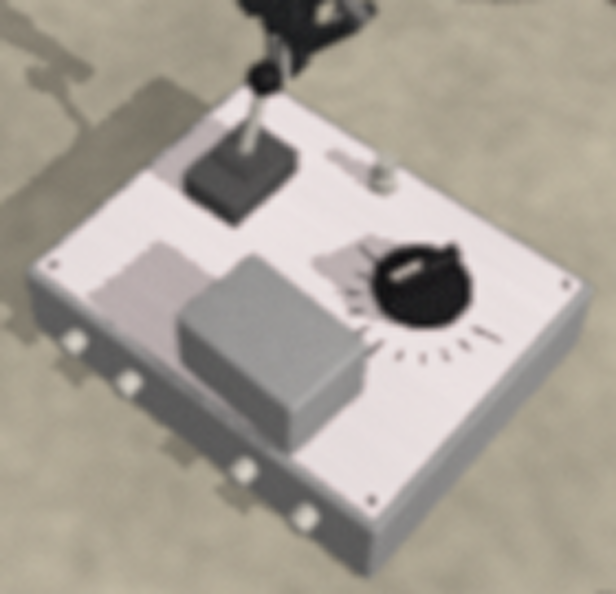

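Call:
{"api": "apply_moves", "payload": {
  "commands": [
    [0.8, 0, 0, 0, 0, 0, 0],
    [0.8, 0, 0, 0, 0, 0, 0],
    [0.8, 0, 0, 0, 0, 0, 0],
    [0.8, 0, 0, 0, 0, 0, 0],
    [0.8, 0, 0, 0, 0, 0, 0]
  ]
}}

```text
time: 17.02
tool_pos: [491.9, -31.6, 162.6]
eef_rot: [0.989, 0.147, 0.0, -0.0]
wrist_force: [-1.1, -0.6, -0.7]
gripper_width: 0.001
```

Call:
{"api": "apply_moves", "payload": {
  "commands": [
    [0.8, 0, 0, 0, 0, 0, 0],
    [0.4, 0, 0, 0, 0, 0, 0],
    [0.3, 0, 0, 0, 0, 0, 0],
    [0, 0, 0, 0, 0, 0, 0]
  ]
}}

```text
time: 17.35
tool_pos: [505.8, -27.3, 162.4]
eef_rot: [0.989, 0.147, -0.0, -0.0]
wrist_force: [-0.6, -0.1, -0.3]
gripper_width: -0.003
```

```bash
python3 s.py
python3 - <<'E'
from h import *
import cv2
a=ctrl.read_camera("scene")[155:290,200:340]; cv2.imwrite("pics/s4.png",cv2.resize(a,None,fx=4.4,fy=4.4,interpolation=cv2.INTER_CUBIC))
E
```

```text
17.35 pos [505.77 -27.26 162.38] yaw tool x 16.879988985821672 F [-0.6  -0.08 -0.29] M [-0.02  0.02 -0.01] j [-0.21  0.01  1.91  0.    1.21  1.07]
```

View pics/s4.png

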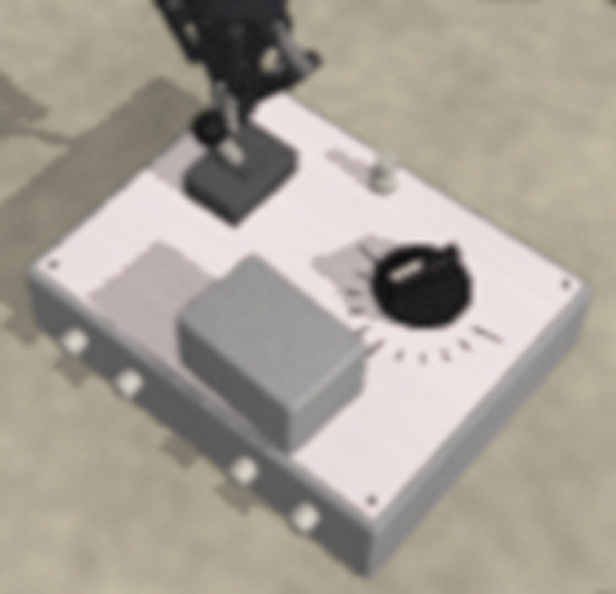

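Call:
{"api": "apply_moves", "payload": {
  "commands": [
    [0.3, 0, 0, 0, 0, 0, 0],
    [0.2, 0, 0, 0, 0, 0, 0],
    [0, 0, 0, 0, 0, 0, 0]
  ]
}}

```text
time: 17.65
tool_pos: [509.5, -26.2, 162.4]
eef_rot: [0.989, 0.147, -0.001, 0.0]
wrist_force: [-3.0, -0.3, 0.4]
gripper_width: -0.004
```

Call:
{"api": "apply_moves", "payload": {
  "commands": [
    [0.2, 0, 0, 0, 0, 0, 0],
    [0, 0, 0, 0, 0, 0, 0],
    [0, 0, 0, 0, 0, 0, 0]
  ]
}}

```text
time: 17.9
tool_pos: [509.8, -26.1, 162.3]
eef_rot: [0.989, 0.147, -0.003, 0.0]
wrist_force: [-11.0, -4.0, 4.8]
gripper_width: 0.0
```

Call:
{"api": "apply_moves", "payload": {
  "commands": [
    [-0.5, 0, 0, 0, 0, 0, 0],
    [-2, 0, 0, 0, 0, 0, 0],
    [-2, 0, -2, 0, 0, 0, 0],
    [-3, 0, -3, 0, 0, 0, 0],
    [-3, 0, -2, 0, 0, 0, 0]
  ]
}}

```text
time: 18.32
tool_pos: [411.9, -55.9, 233.8]
eef_rot: [0.989, 0.147, 0.001, 0.0]
wrist_force: [0.9, -0.8, 2.0]
gripper_width: -0.005
```

Call:
{"api": "apply_moves", "payload": {
  "commands": [
    [-3, 2, -1, 0, 0, 0, 0],
    [-2, 3, 0, 0, 0, 0, 0],
    [0, 3, 0, 0, 0, 0, 0],
    [0, 2, 0, 0, 0, 0, 0],
    [0, 0, 0, 0, 0, 0, 0]
  ]
}}

```text
time: 18.73
tool_pos: [394.1, -169.3, 243.1]
eef_rot: [0.989, 0.145, 0.001, 0.002]
wrist_force: [0.5, 0.9, 0.5]
gripper_width: -0.0
```

```bash
python3 s.py
python3 - <<'E'
from h import *
import cv2
a=ctrl.read_camera("scene")[155:290,200:340]; cv2.imwrite("pics/s5.png",cv2.resize(a,None,fx=4.4,fy=4.4,interpolation=cv2.INTER_CUBIC))
b=ctrl.read_camera("top")[140:260,175:310]; cv2.imwrite("pics/t5.png",cv2.resize(b,None,fx=5,fy=5,interpolation=cv2.INTER_CUBIC))
E
```

```text
18.7333 pos [ 394.08 -169.33  243.08] yaw tool x 16.663189550167093 F [0.51 0.92 0.51] M [ 0.04 -0.02 -0.04] j [-0.59 -0.27  2.01 -0.    1.4   0.69]
```

View pics/s5.png

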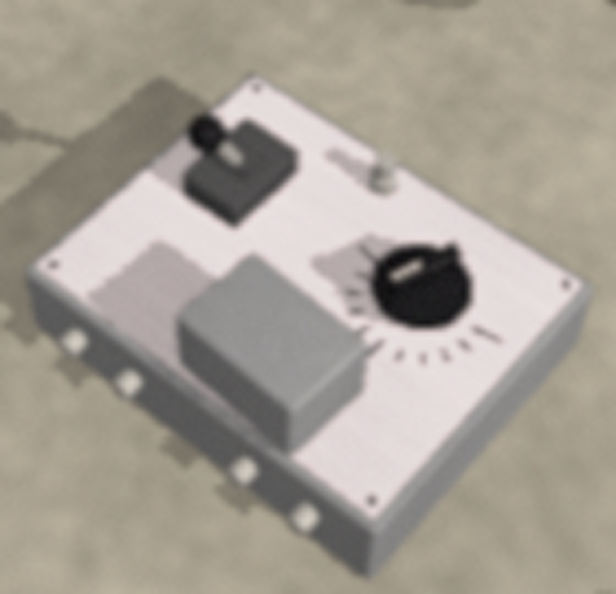

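View pics/t5.png

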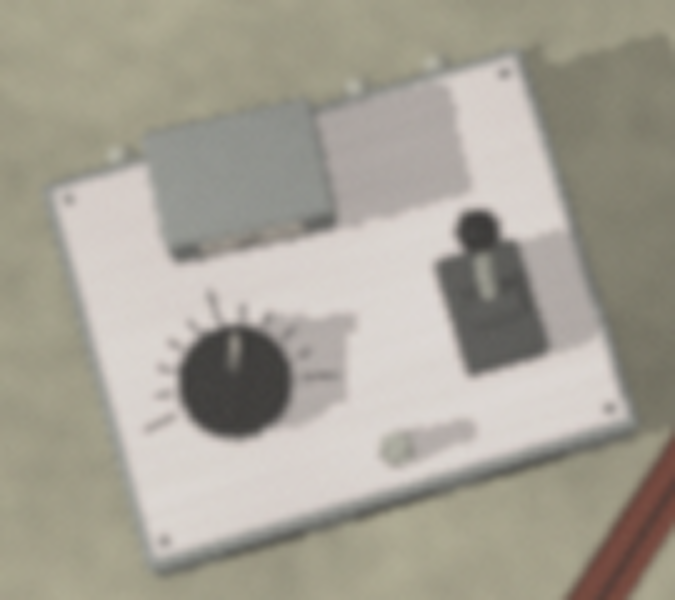

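Run:
```python
from h import *
o,_=tri(T((236,335)),S((390,277)));i,_=tri(T((232,370)),S((422,264)))
print(o,i,np.degrees(np.arctan2(o[1]-118,o[0]-454.3)), "ball",tri(T((478,231)),S((207,132))),"expected 532.2 -20.7 158.4")
print("adapter",tri(T((397,443)),S((382,166))))
```

```text
[478.09037533 115.25643194 117.57852281] [456.81538072 117.93022745 119.52167379] -6.57843839156972 ball (array([531.1918397 , -20.55275537, 158.47615532]), np.float64(1.822865519614783)) expected 532.2 -20.7 158.4
adapter (array([418.79124997,  23.78572612,  96.15303286]), np.float64(1.7426991545515718))
```

Run:
```python
from rig import ctrl
print(ctrl.hand_in())
```

```text
the job is handed in; nothing more can be done
None
```

The dial is at position 6 and the lever is fully over to the back. The job was handed in at 18.7 s with the arm clear of everything. The tool gives no verdict, so this rests on my own checks.

**Dial:**
- It started at position 2. I gripped the bar and pressed it about 8.5 mm to the stop, with a highest reading of 18.6 N.
- I then eased back about 2 mm and turned it 80° clockwise in small steps. Torque rose to 0.25 N m at most and was near zero at positions 3, 4 and 6; I stopped just before fully reaching 5, where it read 0.09 N m.
- I let it rise to its first height (116.4 mm) before letting go. Only after that did I move the lever.

**Lever:** I pushed the ball with closed fingers until the force jumped to 11 N at the end stop. The ball then measured (531, -21, 158) mm, against (532, -21, 158) expected for fully over.

**Last checks:**
- The white line on the dial points about 6.6° clockwise of the robot's x axis in the pictures. The measured tool angle was 3.1°, and position 6 works out at about 2.9°. The difference is about the lock's 3° of play plus pixel error, and well inside the third of a click allowed.
- During the turn the dial sat 1.7 to 2.0 mm above the stop, slightly less than the ideal 2.2 mm, but it stayed free.
- The meter and adapter look unmoved. I compared the adapter's position only roughly: its plan position repeated within 0.3 mm, but its height read 96 mm against 100 mm earlier, which I put down to pixel picking. I did not check the objects on the desk again; the arm never went near them.

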